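# Lock two discs down in a push-push nest block

## Task

Both discs are to be locked down in the push-push nest block for measuring. Put the loose steel disc flat into the empty nest, and click the nests as needed so that both discs end up locked in the low position; each push toggles a nest between locked and raised, the empty one may be in either state, so feel how high each disc stands before and after you push. Push gently, never with more than about 25 N on a nest, and leave the brass ring, the black ring and the grease pot where they are.

Things in the scene. Friction and masses are not known exactly. Their poses are not given: they have to be found in the camera images.
- nest_block: fixed block, aluminium top plate on grey sides, 68 (x) x 150 (y) x 45 high mm; origin at the centre of its underside on the bench, z up. Two round nests (bores) in its flat top, 40 mm either side of the centre along its y. Each nest has a sprung steel floor on a push-push latch: raised, the floor lies 3 mm below the block's top; locked, 8.4 mm below.
- nest_a (a point): centre of the mouth of nest a, on the block's top face 45 mm above the bench, at the block's y = +40 mm; bore 35 mm across, 2 mm chamfer. Holds disc_a at the start, raised. To toggle a nest, push its floor to 11.7 mm below the top face and let go; a push that stops above 10 mm springs back to the former state. A springy end stop begins at 12 mm (about 8 N per mm).
- nest_b (a point): centre of the mouth of nest b, on the block's top face 45 mm above the bench, at the block's y = -40 mm; bore 35 mm across, 2 mm chamfer. Empty at the start, its floor raised or locked, not known beforehand. Push on either nest: 3 N starts to move a raised floor, 5 N a locked one, 6 N reaches the end stop; 9 or 10 N surely toggles it.
- disc_a: turned steel disc, 32 mm across, 15 mm thick, 90 g, lying flat in nest a; origin at the centre of its underside, z up. In a raised nest its top stands 12 mm above the block's top face, in a locked nest about 6.6 mm, pushed to the end stop 3 mm.
- disc_b: the loose turned steel disc, the same as disc_a (solid, 32 mm across, 15 mm thick, 90 g), lying flat on the bench to the left (+y) of the block; origin at the centre of its underside, z up.
- brass_ring: bystander: brass ring, 41 mm across, 10 mm high, lying on the bench behind the block; origin at the centre of its underside.
- black_ring: bystander: black ring with an open middle, 47 mm across, 13 mm high, lying on the bench to the left of the block near disc_b; origin at the centre of its underside.
- grease_pot: bystander: small white round pot with a lid, 34 mm across, 28 mm high, on the bench to the right of the block; origin at the centre of its underside.
There are look-alikes about, which are no part of the job. What is shaped like the disc_a but turquoise is not meant.

How it is judged:
At the end, for the whole second after the job is handed in: disc_a lies in nest_a and disc_b in nest_b, each within 3 mm of the nest's centre, flat within 0.1 rad, at rest, and locked down: its underside more than 6.5 mm below the block's top face (locked is about 8.4 mm, raised 3 mm) (z of disc_a in the frame of nest_a below -0.0065 m and horizontal distance between disc_a and nest_a below 0.003 m and angle between each of disc_a, disc_b's own z axis and vertical below 0.1 rad and z of disc_b in the frame of nest_b below -0.0065 m and horizontal distance between disc_b and nest_b below 0.003 m and linear speed of each of disc_a, disc_b below 0.02 m/s); the robot touches nothing.
It fails at once if a disc is pushed against the nest block with more than 25 N (contact force between any of disc_a, disc_b and nest_block above 25 N).
It fails at once if the fingers push on the nest block itself with more than 25 N (contact force between the fingers and nest_block above 25 N).
It fails at once if a bystander (brass ring, black ring, grease pot) is moved by more than 15 mm (distance of any of brass_ring, black_ring, grease_pot from where it was at the start of the episode above 0.015 m).
It also fails if it takes over 58 s, if anything falls off the work surface, if the arm or the gripper's body presses on something with over 40 N, if the wrist force passes 120 N, or if a joint passes its speed limit or range.

## Robot

A 6-joint arm with a two-finger parallel gripper is mounted at the origin on a cart in front of the work surface, level with it; the furniture and walls round the work are solid. World frame = base frame: x ahead of the robot, y to its left, z up, the work surface at z = 0. Lengths are in m, angles in rad, forces in N, time in s.
With the tool pointing down it reaches from about 0.3 to 0.825 m from the base axis. Payload 5.4 kg.
Tool frame: the origin (TCP) lies at the very end of the fingers, on their centre line; the grasp point (between the pads) lies env.pinch_z behind it (env.pinch_z is the distance from the TCP to the grasp point, in m); z points along the fingers, y is the line along which they close (so a half turn about z gives the same grasp; the last joint's range is limited). The gripper opens to 92 mm and grips with 3 to 60 N. Pads are 20 mm wide; open, the fingers measure 128 mm over their backs; the gripper's body (75 mm by 189 mm) begins 69 mm behind the grasp point.
Start: joints at [0.902, 0.158, 1.597, -0, 1.386, -0.21], TCP at [0.255, 0.516, 0.215] pointing down, gripper open.
Joint ranges: [-2.91, 2.91], [-0.94, 2.29], [0.18, 2.7], [-1.29, 4.43], [0.17, 2.64], [-3, 3]. Speed limits (rad/s): [2.57, 2.57, 3.14, 3.14, 3.14, 3.14].

## Interface

Orientations are given as a rotation vector (axis times angle).
In Python, from plant import env gives the robot as it stands.
- The arm moves only by the tool carry_out, never from a script. Its argument "plan" is text: rows parted by semicolons, each of 7 numbers parted by spaces: the shift along the tool's x, y, z in m, then the turn, a rotation vector about the tool's x, y, z in rad, then the opening, from -1 (shut) to 1 (fully open), so that 0 is half open. In form: tx ty tz ax ay az gripper; .... A call has 1 to 10 rows; each row shifts and turns the commanded pose from where the row before left it, along the tool's axes as they then stand; what a row does not reach is not made up. A row lasts 1/12 s, in which the tool goes at most 41.7 mm and 7.16 degrees, less where a joint would pass 70% of its speed; a pose out of reach is approached as far as the arm can. A call with a gripper value outside its range is refused whole. The fingers move at their own pace and stop on an object; "squeeze" is the grip in N (left out, the last holds). Time passes only in rows, so rows that do not move let the fingers close. It gives the time, the measured TCP pose, the force, the opening and the grip force at its end, in the units of the state.
- env.get_state(): the state, without advancing time (a new reading comes with each control period).
- env.snapshot(name): name is "side" or "top"; returns a dict with "image" (384x512x3 uint8, red, green, blue), "intrinsics" (3x3 intrinsics, pixels), "world_from_camera" (4x4, takes a point from camera to world coordinates). Camera axes: x right, y down, z forward; pixel columns grow to the right and rows downward; lengths in m; the calibration is good to about 2 mm. A picture is of the moment at which its call begins. There is no depth.
- env.sign_off(): hands the job in; it is judged then, once.
Trained networks look in a picture, given as the dict that the camera call returned (one of the last four; its "shot" number tells which), for a name from the list of things; names that differ only in an ending like _2 or _b are one class to them, and where a whole thing is asked for, a point or a joint stands for the part that bears it (a point fixed in the world has none). Each returns a list of dicts, best first, with "confidence" (0 to 1); they miss things now and then, are a little off and sometimes report something else, mostly with a low value. They report only what shows in the picture. A call takes as long as a camera call. They do not tell look-alikes from the thing itself.
- env.boxes_of(picture, thing): "point" ([x, y, z] in m, in world coordinates, good to about 4 mm: the middle of the surface that is visible of it).
The state is a dict: "clock": time; "q": joint angles; "joint_vel": joint speeds; "joint_efforts": joint torques, N m; "tcp_pos": TCP position; "tcp_rot": TCP orientation; "contact_force": force on the tool from outside, world axes, zero at the start; "wrist_torque": the same for the moment, N m; "finger_gap": finger opening in m; "finger_force": force on a finger pad.
Only numpy, scipy, OpenCV 4.12 (cv2) and the standard library are available. Lean on these libraries where they do the work, as an engineer would, in place of code of your own. Each camera call takes 0.05 s, during which the arm holds its last target. There are 200 camera calls.

## Working session

There is one attempt and no reset: what is moved stays moved. The work goes in short steps, Python scripts to look and compute and a tool call to move; the robot and the scene stay as the last step left them, time stands still between calls to the robot, and variables do not carry over. Pictures are saved under pics/ and viewed, at most 10 in all, crops included, and the job is handed in when it is done.

Besides the shell and the picture viewer there is one more tool, called after "Request:" in YAML: its name, and indented under it one key for each argument. carry_out: Moves the arm, as the interface text tells. Its arguments: {"type":"object","properties":{"plan":{"type":"string"},"squeeze":{"type":"number"}},"required":["plan"]}

```bash
mkdir -p pics
cat > h.py <<'E'
import numpy as np, cv2
from plant import env
def save(p,n,crop=None,s=1):
    im=p["image"][:,:,::-1]
    if crop: x0,y0,x1,y1=crop; im=im[y0:y1,x0:x1]
    cv2.imwrite("pics/"+n,cv2.resize(im,None,fx=s,fy=s,interpolation=cv2.INTER_CUBIC))
def px(p,pt):
    c=np.linalg.inv(p["world_from_camera"])@np.r_[pt,1]; u=p["intrinsics"]@c[:3]; return u[:2]/u[2]
def ray(p,uv,z):
    T=p["world_from_camera"]; d=T[:3,:3]@np.linalg.inv(p["intrinsics"])@np.r_[uv,1]; o=T[:3,3]
    return o+d*(z-o[2])/d[2]
E
python3 - <<'E'
from h import *
np.set_printoptions(precision=4,suppress=True)
t=env.snapshot("top"); s=env.snapshot("side")
im=np.hstack([t["image"],s["image"]])[:,:,::-1]
cv2.imwrite("pics/t0.png",cv2.resize(t["image"][:,:,::-1],(768,576))); cv2.imwrite("pics/s0.png",cv2.resize(s["image"][:,:,::-1],(768,576)))
for n in ["nest_block","disc_a","disc_b","brass_ring","black_ring","grease_pot"]:
    for nm,p in (("t",t),("s",s)):
        for r in env.boxes_of(p,n)[:5]: print(n,nm,r["confidence"],np.array(r["point"]),px(p,r["point"]).round())
st=env.get_state(); print(env.pinch_z,st)
print(t["world_from_camera"],s["world_from_camera"])
E
```

```text
nest_block t 0.57 [ 0.4587 -0.0129  0.0471] [294. 204.]
nest_block s 0.89 [ 0.4453 -0.041   0.0443] [282. 228.]
disc_a t 0.47 [0.4724 0.3709 0.0134] [157. 201.]
disc_a t 0.46 [0.4633 0.0372 0.0548] [275. 202.]
disc_a t 0.42 [ 0.4345 -0.1373  0.0137] [338. 212.]
disc_a s 0.62 [0.468  0.3655 0.0119] [210. 183.]
disc_a s 0.46 [ 0.4286 -0.1479  0.0158] [306. 263.]
disc_b t 0.47 [0.4724 0.3709 0.0134] [157. 201.]
disc_b t 0.46 [0.4633 0.0372 0.0548] [275. 202.]
disc_b t 0.42 [ 0.4345 -0.1373  0.0137] [338. 212.]
disc_b s 0.62 [0.468  0.3655 0.0119] [210. 183.]
disc_b s 0.46 [ 0.4286 -0.1479  0.0158] [306. 263.]
brass_ring s 0.6 [ 0.5491 -0.0677  0.0075] [326. 236.]
brass_ring s 0.35 [ 0.4415 -0.0431  0.0434] [281. 229.]
black_ring t 0.72 [0.4347 0.2811 0.0132] [188. 214.]
black_ring s 0.68 [0.4301 0.2735 0.0103] [212. 196.]
grease_pot t 0.63 [ 0.4232 -0.2395  0.0318] [377. 216.]
grease_pot s 0.57 [ 0.4135 -0.2455  0.0222] [333. 287.]
0.0187 {'clock': 0.7, 'q': array([ 0.9019,  0.1584,  1.597 , -0.    ,  1.3862, -0.2101]), 'joint_vel': array([-0.0001,  0.0005,  0.0029, -0.0006,  0.0004, -0.0001]), 'joint_efforts': array([  0.0003, -38.5492, -32.2302,   0.0703,   0.0307,  -0.    ]), 'tcp_pos': array([0.2547, 0.5155, 0.2146]), 'tcp_rot': array([0.7143, 3.0593, 0.    ]), 'contact_force': array([ 0.7987, -0.139 ,  0.2571]), 'wrist_torque': array([-0.0522,  0.002 ,  0.0112]), 'finger_force': 0.0, 'finger_gap': 0.0923304048776406}
[[-0.0136 -0.9979  0.0631  0.424 ]
 [-0.9995  0.0153  0.0272  0.0726]
 [-0.0282 -0.0627 -0.9976  1.0477]
 [ 0.      0.      0.      1.    ]] [[ 0.8463 -0.2017  0.493  -0.0436]
 [-0.5327 -0.3194  0.7837 -0.7253]
 [-0.0006 -0.9259 -0.3777  0.4712]
 [ 0.      0.      0.      1.    ]]
```

View pics/t0.png

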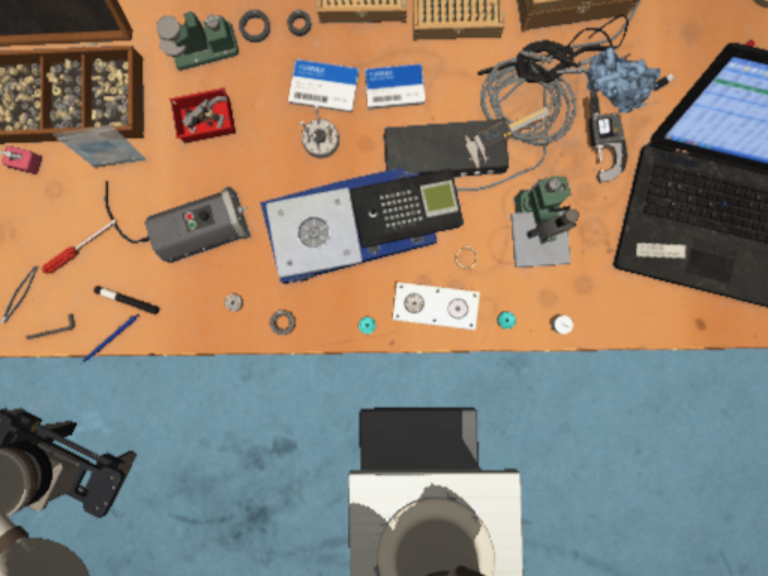

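View pics/s0.png

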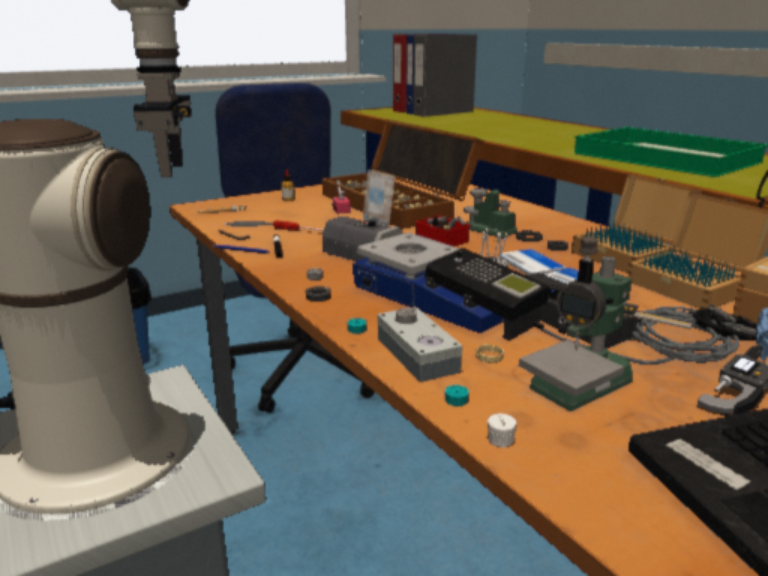

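Top view (1.5x picture): the block is at (436,306), with disc_a in its left nest at (414,303) and the empty nest at (457,308).

Candidates for the loose disc:
- Grey steel disc at (233,302): fits the description, since it is steel and lies left (+y) of the block near the black ring.
- Turquoise discs at (367,324) and (507,320): look-alikes.
- Black ring at (283,321) and brass ring at (466,257): bystanders.

I choose the grey one.

Run:
```python
from h import *
np.set_printoptions(precision=4,suppress=True)
t=env.snapshot("top"); s=env.snapshot("side")
a=cv2.resize(t["image"][180:230,135:215],None,fx=5,fy=5,interpolation=cv2.INTER_CUBIC)
b=cv2.resize(t["image"][180:230,250:330],None,fx=5,fy=5,interpolation=cv2.INTER_CUBIC)
c=cv2.resize(s["image"][190:260,240:320],(400,350),interpolation=cv2.INTER_CUBIC)
d=cv2.resize(s["image"][160:230,180:260],(400,350),interpolation=cv2.INTER_CUBIC)
cv2.imwrite("pics/c1.png",np.vstack([np.hstack([a,b]),np.hstack([d,c])])[:,:,::-1])
def seg(p,box,f):
    x0,y0,x1,y1=box; k=6
    im=cv2.resize(p["image"][y0:y1,x0:x1],None,fx=k,fy=k,interpolation=cv2.INTER_CUBIC)
    h=cv2.cvtColor(im,cv2.COLOR_RGB2HSV); m=f(h).astype(np.uint8)
    cs,_=cv2.findContours(m,cv2.RETR_EXTERNAL,cv2.CHAIN_APPROX_NONE); c=cv2.convexHull(max(cs,key=cv2.contourArea))
    return (c.reshape(-1,2)+.5)/k+[x0,y0]-.5
c=seg(t,(140,188,172,215),lambda h:(h[...,1]<100)).astype(np.float32)
e=cv2.fitEllipse(c); print("disc top",e,ray(t,e[0],.013))
c=seg(t,(250,180,330,230),lambda h:(h[...,2]>150)&(h[...,1]<60)).astype(np.float32)
r=cv2.minAreaRect(c); print("blk",r,ray(t,r[0],.045)); q=np.array([ray(t,u,.045) for u in cv2.boxPoints(r)]); print(q,[np.linalg.norm(q[i]-q[i-1]) for i in range(4)])
c=seg(s,(198,174,222,192),lambda h:(h[...,1]<100)).astype(np.float32)
e=cv2.fitEllipse(c); print("disc side",e,ray(s,e[0],.0075))
```

```text
disc top ((155.31063842773438, 201.30392456054688), (11.627277374267578, 12.095939636230469), 91.95181274414062) [0.4726 0.3745 0.013 ]
blk ((290.314453125, 203.48748779296875), (55.90557861328125, 25.587785720825195), 6.981066703796387) [ 0.4597 -0.0043  0.045 ]
[[ 0.4356  0.0757  0.045 ]
 [ 0.5047  0.0661  0.045 ]
 [ 0.4838 -0.0841  0.045 ]
 [ 0.4152 -0.074   0.045 ]] [np.float64(0.15102071736154418), np.float64(0.069736297178283), np.float64(0.15163605908216843), np.float64(0.06936456065476139)]
disc side ((209.43397521972656, 182.34698486328125), (7.859857082366943, 10.921460151672363), 87.8066635131836) [0.4745 0.3813 0.0075]
```

View pics/c1.png

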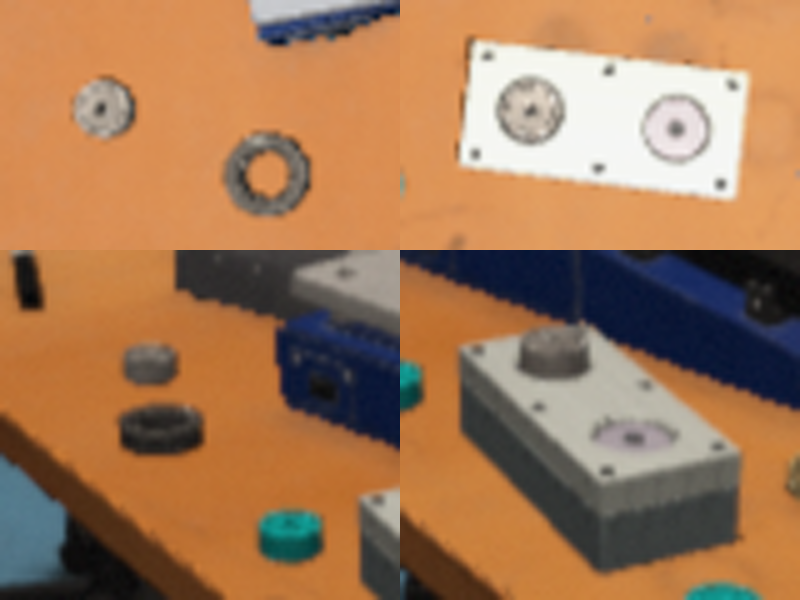

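The close crop confirms it: the grey solid steel disc is at (103,107) in the crop, top px (155,201). The black ring is open in the middle. Nest b is empty at (676,127), and disc_a stands raised. The block measures 151 x 69.5 mm, which matches the given size. Next I move over disc_b.

Request:
carry_out:
  plan: "-0.0323 -0.0037 0.017 0 0 0 0.3;-0.0323 -0.0037 0.017 0 0 0 0.3;-0.0323 -0.0037 0.017 0 0 0 0.3;-0.0323 -0.0037 0.017 0 0 0 0.3;-0.0323 -0.0037 0.017 0 0 0 0.3;-0.0323 -0.0037 0.017 0 0 0 0.3;-0.0323 -0.0037 0.017 0 0 0 0.3;-0.0323 -0.0037 0.017 0 0 0 0.3;0 0 0 0 0 0 0.3;0 0 0 0 0 0 0.3"
  squeeze: 15

```text
clock: 1.63
tcp_pos: [0.4735, 0.3732, 0.0774]
tcp_rot: [-0.718, -3.056, 0.002]
contact_force: [-0.9, 0.2, 1.2]
finger_gap: 0.0598
finger_force: 0.0
```

Run:
```python
from h import *
np.set_printoptions(precision=4,suppress=True)
from scipy.spatial.transform import Rotation as R
s=env.snapshot("side"); save(s,"s1.png",(150,110,290,230),5)
st=env.get_state(); print(st["tcp_pos"],R.from_rotvec(st["tcp_rot"]).as_matrix(),st["finger_gap"],st["contact_force"],px(s,st["tcp_pos"]))
# self-check of nest centres
C=np.array([.4597,-.0043]);y=np.array([.137,.9906])
t=env.snapshot("top")
for k in(1,-1): n=C+.04*k*y; print(n,px(t,np.r_[n,.045 if k<0 else .057]))
```

```text
[0.4731 0.3744 0.0784] [[-0.8961  0.4439 -0.001 ]
 [ 0.4439  0.8961  0.    ]
 [ 0.0009 -0.0004 -1.    ]] 0.05965411242908103 [-0.3862  1.1387 -0.4836] [208.9665 160.6333]
[0.4652 0.0353] [275.8465 201.507 ]
[ 0.4542 -0.0439] [305.0186 205.3002]
```

View pics/s1.png

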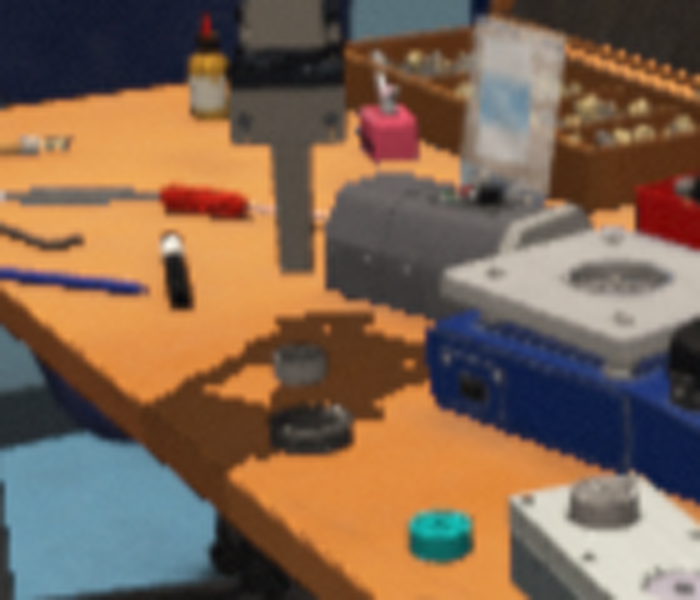

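The fingers at (297,270) stand directly above disc_b at (300,362). Next I descend and grip high on the disc.

Request:
carry_out:
  plan: "0 0 0.023 0 0 0 0.3;0 0 0.023 0 0 0 0.3;0 0 0.015 0 0 0 0.3;0 0 0.008 0 0 0 0.3;0 0 0 0 0 0 0.3;0 0 0 0 0 0 -0.5;0 0 0 0 0 0 -0.5;0 0 0 0 0 0 -0.5;0 0 0 0 0 0 -0.5;0 0 0 0 0 0 -0.5"
  squeeze: 15

```text
clock: 2.57
tcp_pos: [0.4738, 0.3747, 0.0106]
tcp_rot: [0.714, 3.058, 0.001]
contact_force: [-1.6, -1.2, 4.3]
finger_gap: 0.0303
finger_force: 15.0
```

Request:
carry_out:
  plan: "0 0 -0.01 0 0 0 -0.5;0 0 -0.02 0 0 0 -0.5;0 0 -0.03 0 0 0 -0.5;0 0 -0.03 0 0 0 -0.5;0 0 0 0 0 0 -0.5"

```text
clock: 2.98
tcp_pos: [0.4773, 0.3768, 0.1074]
tcp_rot: [0.712, 3.05, 0.013]
contact_force: [1.1, 0.1, 0.2]
finger_gap: 0.0307
finger_force: 15.0
```

Run:
```python
from h import *
s=env.snapshot("side"); save(s,"s2.png",(150,110,290,230),5)
st=env.get_state(); print(st["tcp_pos"],st["tcp_rot"],st["finger_gap"],st["finger_force"],st["contact_force"])
```

```text
[0.47606417 0.37602001 0.10444044] [0.71304116 3.05288266 0.00884836] 0.03032424023861162 14.99985412159731 [ 0.30827339 -0.60543403 -0.77473713]
```

View pics/s2.png

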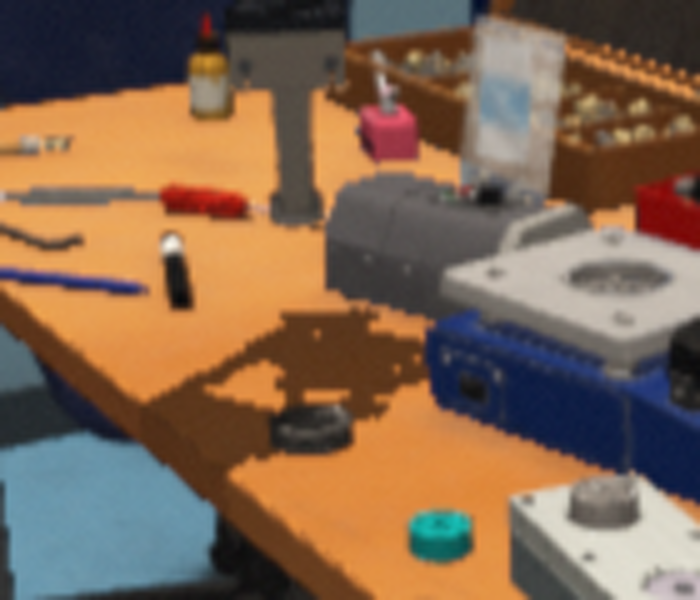

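disc_b is held flat between the pads at (297,207), and the black ring is undisturbed at (311,428). Next I carry the disc over nest b.

Request:
carry_out:
  plan: "-0.012 -0.0274 0 0 0 0 -0.5;-0.012 -0.0274 0 0 0 0 -0.5;-0.012 -0.0274 0 0 0 0 -0.5;-0.012 -0.0274 0 0 0 0 -0.5;-0.012 -0.0274 0 0 0 0 -0.5;-0.012 -0.0274 0 0 0 0 -0.5;-0.012 -0.0274 0 0 0 0 -0.5;-0.012 -0.0274 0 0 0 0 -0.5;-0.012 -0.0274 0 0 0 0 -0.5;-0.012 -0.0274 0 0 0 0 -0.5"

```text
clock: 3.87
tcp_pos: [0.4582, 0.0745, 0.0987]
tcp_rot: [-0.714, -3.058, 0.0]
contact_force: [0.2, 0.7, -0.1]
finger_gap: 0.0304
finger_force: 15.0
```

Request:
carry_out:
  plan: "-0.0122 -0.0274 0 0 0 0 -0.5;-0.0122 -0.0274 0 0 0 0 -0.5;-0.012 -0.0274 0 0 0 0 -0.5;-0.012 -0.0275 0 0 0 0 -0.5;0 0 0 0 0 0 -0.5;0 0 0 0 0 0 -0.5;0 0 0 0 0 0 -0.5"

```text
clock: 4.45
tcp_pos: [0.4536, -0.0433, 0.0989]
tcp_rot: [-0.715, -3.057, -0.001]
contact_force: [0.3, -0.7, -0.7]
finger_gap: 0.0301
finger_force: 15.0
```

Run:
```python
from h import *
np.set_printoptions(precision=4,suppress=True)
P=[];Rr=[]
for i in range(4):
    s=env.snapshot("side"); st=env.get_state(); P.append(st["tcp_pos"]);Rr.append(st["tcp_rot"]*np.sign(st["tcp_rot"][1]))
print(np.mean(P,0),np.std(P,0),np.mean(Rr,0),st["contact_force"]); save(s,"s3.png",(230,150,330,250),6)
```

```text
[ 0.4539 -0.0429  0.0992] [0.0001 0.0001 0.0001] [0.712  3.0588 0.0007] [-0.0023 -0.8474 -1.2502]
```

View pics/s3.png

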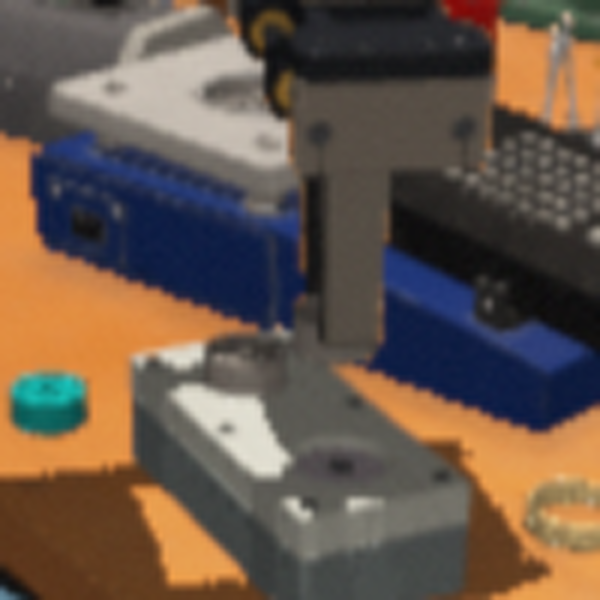

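The disc is held over nest b. The nest mouth is at (340,467) in the crop and the fingers are centred about (340,340). Next I lower to just above the face, then creep down.

Request:
carry_out:
  plan: "0 0 0.02 0 0 0 -0.5;0 0 0.015 0 0 0 -0.5;0 0 0.005 0 0 0 -0.5;0 0 0.001 0 0 0 -0.5;0 0 0.001 0 0 0 -0.5;0 0 0.001 0 0 0 -0.5;0 0 0.001 0 0 0 -0.5;0 0 0 0 0 0 -0.5"

```text
clock: 5.32
tcp_pos: [0.4547, -0.0442, 0.0561]
tcp_rot: [0.714, 3.058, -0.0]
contact_force: [0.5, -0.1, -0.5]
finger_gap: 0.03
finger_force: 15.0
```

Request:
carry_out:
  plan: "0 0 0.001 0 0 0 -0.5;0 0 0.001 0 0 0 -0.5;0 0 0 0 0 0 -0.5"

```text
clock: 5.57
tcp_pos: [0.4545, -0.0443, 0.0537]
tcp_rot: [0.714, 3.059, -0.001]
contact_force: [0.5, -0.6, -0.3]
finger_gap: 0.0302
finger_force: 15.0
```

Request:
carry_out:
  plan: "0 0 0.001 0 0 0 -0.5;0 0 0 0 0 0 -0.5"

```text
clock: 5.73
tcp_pos: [0.4545, -0.0443, 0.0527]
tcp_rot: [0.714, 3.059, -0.001]
contact_force: [0.0, -1.9, -0.4]
finger_gap: 0.0303
finger_force: 15.0
```

Request:
carry_out:
  plan: "0 0 0.001 0 0 0 -0.5;0 0 0 0 0 0 -0.5"

```text
clock: 5.9
tcp_pos: [0.4546, -0.0444, 0.052]
tcp_rot: [0.714, 3.059, -0.001]
contact_force: [-1.2, -1.1, 4.5]
finger_gap: 0.0304
finger_force: 15.0
```

Request:
carry_out:
  plan: "0 0 0.001 0 0 0 -0.5;0 0 0 0 0 0 -0.5;0 0 0 0 0 0 -0.5"

```text
clock: 6.15
tcp_pos: [0.4546, -0.0444, 0.0511]
tcp_rot: [0.714, 3.059, -0.001]
contact_force: [-1.2, -1.5, 4.4]
finger_gap: 0.0303
finger_force: 15.0
```

The vertical force stays at 4.4 N while the disc sinks another 1 mm, so it is on the soft floor of a raised nest. I release, rise and shut the fingers.

Request:
carry_out:
  plan: "0 0 -0.0005 0 0 0 0.1;0 0 0 0 0 0 0.1;0 0 0 0 0 0 0.1;0 0 0 0 0 0 0.1;0 0 -0.02 0 0 0 0.1;0 0 -0.02 0 0 0 -1;0 0 0 0 0 0 -1;0 0 0 0 0 0 -1;0 0 0 0 0 0 -1;0 0 0 0 0 0 -1"
  squeeze: 5

```text
clock: 6.98
tcp_pos: [0.4533, -0.0437, 0.0898]
tcp_rot: [-0.714, -3.057, -0.001]
contact_force: [-0.5, 0.7, 0.6]
finger_gap: 0.0196
finger_force: 0.0
```

Run:
```python
from h import *
s=env.snapshot("side"); st=env.get_state(); print(st["tcp_pos"],st["finger_gap"],st["contact_force"]); save(s,"s4.png",(230,150,330,250),6)
```

```text
[ 0.45334824 -0.04367965  0.08985488] 0.015268130780883522 [-0.2032471   0.40899537 -0.41517729]
```

View pics/s4.png

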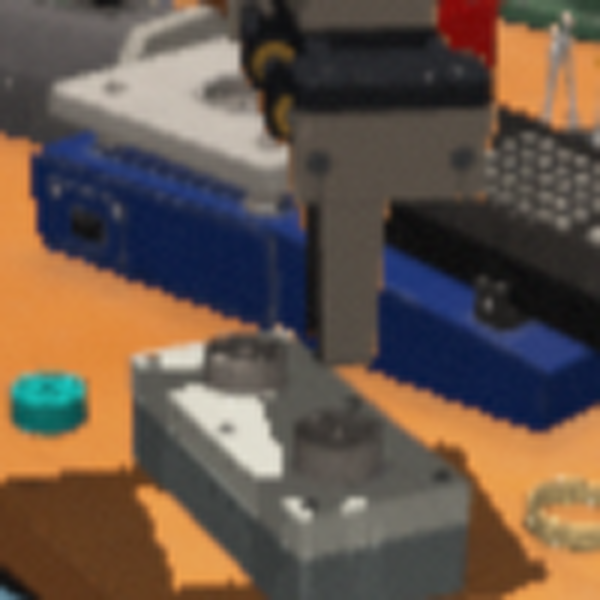

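disc_b sits flat in nest b at (338,440), standing as high as disc_a at (245,360). Next I push: come down to just above, then feel.

Request:
carry_out:
  plan: "0 0 0.015 0 0 0 -1;0 0 0.012 0 0 0 -1;0 0 0.003 0 0 0 -1;0 0 0 0 0 0 -1;0 0 0.001 0 0 0 -1;0 0 0.001 0 0 0 -1;0 0 0 0 0 0 -1"

```text
clock: 7.62
tcp_pos: [0.4546, -0.0442, 0.0595]
tcp_rot: [0.714, 3.059, -0.0]
contact_force: [-0.5, 0.4, -0.2]
finger_gap: 0.0008
finger_force: 0.0
```

Request:
carry_out:
  plan: "0 0 0.001 0 0 0 -1;0 0 0 0 0 0 -1;0 0 0 0 0 0 -1"

```text
clock: 7.87
tcp_pos: [0.4544, -0.0441, 0.0583]
tcp_rot: [0.714, 3.059, -0.0]
contact_force: [-0.2, 0.4, 0.4]
finger_gap: 0.0006
finger_force: 0.0
```

Request:
carry_out:
  plan: "0 0 0.001 0 0 0 -1;0 0 0 0 0 0 -1;0 0 0 0 0 0 -1"

```text
clock: 8.12
tcp_pos: [0.4546, -0.0442, 0.0574]
tcp_rot: [0.714, 3.059, -0.0]
contact_force: [0.4, -0.5, 2.4]
finger_gap: 0.0001
finger_force: 1.1
```

Request:
carry_out:
  plan: "0 0 0.001 0 0 0 -1;0 0 0 0 0 0 -1;0 0 0 0 0 0 -1"

```text
clock: 8.37
tcp_pos: [0.4546, -0.0442, 0.0564]
tcp_rot: [0.714, 3.059, -0.0]
contact_force: [0.1, 0.4, 4.1]
finger_gap: 0.0003
finger_force: 1.9
```

Contact comes at z ≈ 0.057, which is 12 mm above the face, so nest b is raised. Now I push it through the latch.

Request:
carry_out:
  plan: "0 0 0.002 0 0 0 -1;0 0 0.002 0 0 0 -1;0 0 0.002 0 0 0 -1;0 0 0.001 0 0 0 -1;0 0 0.0005 0 0 0 -1;0 0 0 0 0 0 -1;0 0 0 0 0 0 -1"

```text
clock: 8.95
tcp_pos: [0.4546, -0.0442, 0.049]
tcp_rot: [0.714, 3.059, -0.0]
contact_force: [-0.1, 0.3, 5.8]
finger_gap: 0.0003
finger_force: 2.9
```

Request:
carry_out:
  plan: "0 0 0.0005 0 0 0 -1;0 0 0 0 0 0 -1;0 0 0 0 0 0 -1"

```text
clock: 9.2
tcp_pos: [0.4546, -0.0442, 0.0485]
tcp_rot: [0.714, 3.059, -0.0]
contact_force: [-2.1, 0.5, 5.6]
finger_gap: 0.0005
finger_force: 3.2
```

Request:
carry_out:
  plan: "0 0 0.0005 0 0 0 -1;0 0 0 0 0 0 -1;0 0 0 0 0 0 -1"

```text
clock: 9.45
tcp_pos: [0.4546, -0.0442, 0.0482]
tcp_rot: [0.714, 3.059, -0.0]
contact_force: [-2.1, 1.2, 7.6]
finger_gap: 0.0003
finger_force: 3.9
```

Request:
carry_out:
  plan: "0 0 0.0005 0 0 0 -1;0 0 0 0 0 0 -1;0 0 0 0 0 0 -1"

```text
clock: 9.7
tcp_pos: [0.4546, -0.0442, 0.0479]
tcp_rot: [0.714, 3.059, -0.0]
contact_force: [-3.1, 0.7, 10.3]
finger_gap: 0.0005
finger_force: 4.9
```

Request:
carry_out:
  plan: "0 0 -0.002 0 0 0 -1;0 0 -0.002 0 0 0 -1;0 0 -0.002 0 0 0 -1;0 0 -0.006 0 0 0 -1;0 0 0 0 0 0 -1;0 0 0 0 0 0 -1"

```text
clock: 10.2
tcp_pos: [0.4543, -0.0441, 0.0592]
tcp_rot: [0.714, 3.059, -0.0]
contact_force: [0.7, 0.2, -0.8]
finger_gap: 0.0004
finger_force: 0.0
```

Request:
carry_out:
  plan: "0 0 0.003 0 0 0 -1;0 0 0.003 0 0 0 -1;0 0 0 0 0 0 -1;0 0 0 0 0 0 -1"

```text
clock: 10.53
tcp_pos: [0.4539, -0.0439, 0.0526]
tcp_rot: [-0.714, -3.058, -0.0]
contact_force: [-0.2, -0.5, 0.3]
finger_gap: 0.0006
finger_force: 0.0
```

There is no contact at 0.0526 (a raised disc would be felt at 0.057), so nest b is locked. Now nest a.

Request:
carry_out:
  plan: "0 0 -0.015 0 0 0 -1;0 0 -0.015 0 0 0 -1;0.0063 0.019 0 0 0 0 -1;0.0063 0.019 0 0 0 0 -1;0.0063 0.019 0 0 0 0 -1;0.0063 0.0189 0 0 0 0 -1;0 0 0 0 0 0 -1;0 0 0.012 0 0 0 -1;0 0 0.01 0 0 0 -1;0 0 0 0 0 0 -1"

```text
clock: 11.37
tcp_pos: [0.4633, 0.035, 0.0588]
tcp_rot: [-0.714, -3.055, 0.001]
contact_force: [-0.0, 0.1, 0.1]
finger_gap: 0.0004
finger_force: 0.0
```

Request:
carry_out:
  plan: "0 0 0.001 0 0 0 -1;0 0 0.001 0 0 0 -1;0 0 0 0 0 0 -1;0 0 0 0 0 0 -1"

```text
clock: 11.7
tcp_pos: [0.4656, 0.0349, 0.0594]
tcp_rot: [0.715, 3.059, -0.0]
contact_force: [0.5, -0.0, 0.4]
finger_gap: 0.0007
finger_force: 0.0
```

Request:
carry_out:
  plan: "0 0 0.001 0 0 0 -1;0 0 0.001 0 0 0 -1;0 0 0 0 0 0 -1;0 0 0 0 0 0 -1"

```text
clock: 12.03
tcp_pos: [0.4656, 0.035, 0.0574]
tcp_rot: [0.714, 3.059, -0.0]
contact_force: [-0.2, -0.2, 0.8]
finger_gap: 0.0005
finger_force: 0.9
```

Contact is at 0.057, so disc_a is raised. I push the same way, to about 0.048.

Request:
carry_out:
  plan: "0 0 0.002 0 0 0 -1;0 0 0.002 0 0 0 -1;0 0 0.002 0 0 0 -1;0 0 0.002 0 0 0 -1;0 0 0.0005 0 0 0 -1;0 0 0 0 0 0 -1;0 0 0 0 0 0 -1"

```text
clock: 12.62
tcp_pos: [0.4657, 0.035, 0.049]
tcp_rot: [0.714, 3.059, -0.0]
contact_force: [-1.1, -0.6, 5.2]
finger_gap: 0.0005
finger_force: 2.9
```

Request:
carry_out:
  plan: "0 0 0.0005 0 0 0 -1;0 0 0 0 0 0 -1;0 0 0 0 0 0 -1"

```text
clock: 12.87
tcp_pos: [0.4656, 0.0351, 0.0485]
tcp_rot: [0.714, 3.059, -0.0]
contact_force: [-1.5, -1.1, 6.2]
finger_gap: 0.0004
finger_force: 3.0
```

Request:
carry_out:
  plan: "0 0 0.0005 0 0 0 -1;0 0 0 0 0 0 -1;0 0 0 0 0 0 -1"

```text
clock: 13.12
tcp_pos: [0.4657, 0.035, 0.0482]
tcp_rot: [0.714, 3.059, -0.0]
contact_force: [-2.8, 0.5, 8.3]
finger_gap: 0.0008
finger_force: 3.8
```

Request:
carry_out:
  plan: "0 0 0.0005 0 0 0 -1;0 0 0 0 0 0 -1;0 0 0 0 0 0 -1"

```text
clock: 13.37
tcp_pos: [0.4657, 0.035, 0.0479]
tcp_rot: [0.714, 3.059, -0.0]
contact_force: [-3.6, 1.2, 9.4]
finger_gap: 0.0005
finger_force: 4.8
```

Request:
carry_out:
  plan: "0 0 -0.002 0 0 0 -1;0 0 -0.002 0 0 0 -1;0 0 -0.002 0 0 0 -1;0 0 -0.006 0 0 0 -1;0 0 0 0 0 0 -1;0 0 0 0 0 0 -1"

```text
clock: 13.87
tcp_pos: [0.4654, 0.0352, 0.0592]
tcp_rot: [0.714, 3.059, 0.0]
contact_force: [0.4, -0.5, -0.8]
finger_gap: 0.0003
finger_force: 0.0
```

Request:
carry_out:
  plan: "0 0 0.003 0 0 0 -1;0 0 0.003 0 0 0 -1;0 0 0 0 0 0 -1;0 0 0 0 0 0 -1"

```text
clock: 14.2
tcp_pos: [0.4649, 0.0352, 0.0526]
tcp_rot: [-0.714, -3.058, 0.0]
contact_force: [0.5, 0.0, -0.2]
finger_gap: 0.0007
finger_force: 0.0
```

Request:
carry_out:
  plan: "0 0 -0.02 0 0 0 -1;0 0 -0.03 0 0 0 -1;0 0 -0.03 0 0 0 -1;-0.02 0.03 -0.01 0 0 0 -1;-0.02 0.03 0 0 0 0 -1;-0.02 0.03 0 0 0 0 -1;0 0 0 0 0 0 -1;0 0 0 0 0 0 -1"

```text
clock: 14.87
tcp_pos: [0.5592, 0.0899, 0.1421]
tcp_rot: [-0.712, -3.058, 0.001]
contact_force: [0.0, 0.1, -1.6]
finger_gap: 0.0006
finger_force: 0.0
```

Run:
```python
from h import *
s=env.snapshot("side"); st=env.get_state(); print(st["tcp_pos"],st["contact_force"],st["clock"]); save(s,"s5.png",(230,150,330,250),6)
```

```text
[0.55837042 0.08940379 0.14223536] [-0.67935706 -0.97132922  0.30607036] 14.9167
```

View pics/s5.png

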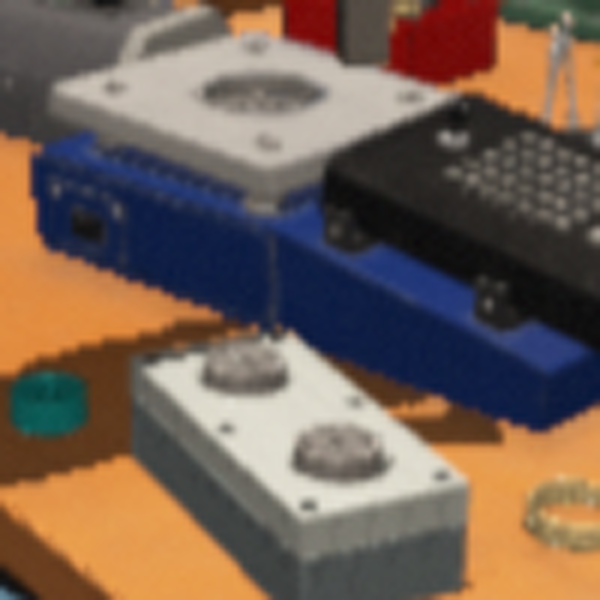

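Both discs, at (245,367) and (340,452), sit low and flat at the same height, and the arm is clear of everything.

```bash
python3 -c "
from plant import env
print(env.sign_off())"
```

```text
the job is handed in; nothing more can be done
None
```

Both discs are locked low in their nests, felt and seen, with pushes peaking at about 10 N and no bystander touched; I handed the job in at about 15 s, and no verdict was returned.

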